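Open the sole press: pressure off, latch aside, arm up

ROBOT

A 6-joint arm with a two-finger parallel gripper is mounted at the origin on a cart in front of the work surface, level with it; the furniture and walls round the work are solid. World frame = base frame: x ahead of the robot, y to its left, z up, the work surface at z = 0. Lengths are in mm, angles in rad, forces in N, time in s.
With the tool pointing down it reaches from about 375 to 900 mm from the base axis. Payload 3.1 kg.
Tool frame: the origin (TCP) lies midway between the tips of the shut fingers; the grasp point (between the pads) lies 19 mm behind it; z points along the fingers, y is the line along which they close (so a half turn about z gives the same grasp; the last joint's range is limited). The gripper opens to 85 mm and grips with 20 to 120 N. Pads are 22 mm wide; open, the fingers measure 114 mm over their backs; the gripper's body (76 mm by 85 mm) begins 54 mm behind the grasp point. The pads swing forward as they close: fully open they stand 13 mm farther back than shut.
Start: joints at [-1.423, 0.527, 1.433, -0, 1.181, -0.178], TCP at [200.656, -591.89, 231.31] pointing down, gripper open.
Joint ranges: [-3.08, 3.08], [-0.75, 2.2], [0.22, 2.44], [-1.43, 4.57], [0, 2.65], [-2.85, 2.85]. Speed limits (rad/s): [2.79, 2.79, 3.14, 3.14, 3.14, 3.14].

INTERFACE

Orientations are given as a unit quaternion [x, y, z, w].
In Python, from station import env, cams gives the robot as it stands.
- The arm moves only by the tool send_rows, never from a script. Its argument "commands" is text: rows parted by semicolons, each of 5 numbers parted by spaces: the shift along the world's x, y, z in cm, then the turn about the world's z in rad, then the closure, from 0 (fully open) to 1 (shut). In form: x y z spin jaw; .... A call has 1 to 20 rows; each row is the pose to reach, as a shift and turn from the pose commanded when the call began; what a row does not reach only later rows make up. A row lasts 1/12 s, in which the tool goes at most 41.7 mm and 7.16 degrees, less where a joint would pass 70% of its speed; a pose out of reach is approached as far as the arm can. A call with a gripper value outside its range is refused whole. The fingers move at their own pace and stop on an object; "grip_force" is the grip in N (left out, the last holds). Time passes only in rows, so rows that repeat a pose let the fingers close. It gives the time, the measured TCP pose, the force, the opening and the grip force at its end, in the units of the state.
- env.observe(): the state, without advancing time (a new reading comes with each control period).
- cams.get_image(name): name is "side" or "top" or "wrist"; returns a dict with "img" (400x640x3 uint8, blue, green, red), "depth" (400x640 float32, mm along the optical axis (not along the pixel's ray), 0 where there is no reading), "mtx" (3x3 intrinsics, pixels), "view" (4x4, takes a point from world to camera coordinates). Camera axes: x right, y down, z forward; pixel columns grow to the right and rows downward; lengths in mm; the calibration is good to about 2 mm. A picture is of the moment at which its call begins.
- env.job_done(): hands the job in; it is judged then, once.
The state is a dict: "time": time; "joint_pos": joint angles; "qd": joint speeds; "joint_efforts": joint torques, N m; "position": TCP position; "orientation": TCP orientation; "contact_force": force on the tool from outside, world axes, zero at the start; "wrist_torque": the same for the moment, N m; "opening": opening from 0.0 (shut) to 1.0 (fully open); "grip_force": force on a finger pad.
Only numpy, scipy, OpenCV 4.12 (cv2) and the standard library are available. Lean on these libraries where they do the work, as an engineer would, in place of code of your own. Each camera call takes 0.05 s, during which the arm holds its last target. There are 200 camera calls.

TASK

The glue under the heel lift in the small sole press has set. First take the pressure off: turn the scale sleeve on top of the press arm back to zero, anticlockwise seen from above, until its long mark stands at the pointer. Then pull the spring latch at the arm's nose out sideways by its upright tab, lift the arm off the ball stud and finish while still holding it up, its nose at least 10 cm higher than when closed; leave the heel lift on its anvil and the other things on the bench where they are.

Things in the scene. Friction and masses are not known exactly. Their poses are not given: they have to be found in the camera images.
- press: fixed sole press of grey iron, bed 300 x 105 x 12 mm. Origin on the bench top under the bed's centre; x points from the nose end (near the robot) to the hinge end, y left, z up. Anvil plate over the centre, top 52 mm up. The closed swing arm, a 26 x 16 mm bar, runs along x, centre line 112 mm up, from the hinge at x +115 to the nose, a round cup (40 mm across, top 16 mm over the line) at x -115
- hinge (a point): point on the arm's hinge axis (parallel to the press's y axis), 112 mm up at x +115 mm of the press
- nose (a point): centre of the arm's nose, 230 mm from the hinge axis, on the arm's centre line, moves with the arm
- ball (a point): centre of the fixed ball stud (28 mm ball with a flat undercut), 100 mm up, x -115 mm of the press
- press_arm (a joint): swing of the arm, rad: 0 closed over the ball, grows as the nose rises, stop at 1.2. No spring, hardly any friction: let go, it falls shut. About 4 N at the nose lift it. While it swings the tab may turn between the pads, so the hand can keep pointing down
- sleeve_grip (a point): on the upright axis of the scale sleeve (over the anvil), at the height to grip, 152 mm up when closed. Ribbed aluminium cylinder 38 mm across, 136 to 162 mm up; spindle end on top to 167 mm; below it a conical skirt 49 mm across, 127 to 136 mm up. A pointer tooth stands on the arm beside the skirt, on the nose side
- sleeve (a joint): turn of the sleeve, rad: 0 at zero (its long mark, which runs up the sleeve and over its top, stands at the pointer), grows clockwise seen from above (more pressure). Clicks every 0.349 rad (20 degrees) at settings 0 to 4; stop 0.03 rad past zero. Takes less than 0.2 N m; starts at setting 2, 3 or 4
- tab_grip (a point): grip point in the latch's upright steel pull tab, 24 mm wide along the press's x, 9 mm thick along its y, rounded top 14 mm above this point. Closed: 134 mm up, on the left (+y) of the nose, 58.5 mm from the middle line. 34 mm free between tab and nose cup for one finger; a spring barrel lies there, top 32 mm below this point. Moves with latch and arm
- latch (a joint): travel of the latch, m: 0 home (keeper under the ball, the arm cannot lift), grows as the tab is pulled out along the press's +y; the ball is free from about 0.005, so pull about 0.010; stop at 0.014. Spring pulls back with 5 N at home, 10 N at the stop. Once the arm is raised its position does not matter
- heel_lift: brown leather heel lift, 62 x 69 x 19 mm, lying loose on the anvil under the press pad; origin at the centre of its underside
- wax: lump of yellow beeswax, 38 x 53 x 24 mm, loose on the bench beside the press; origin under its centre
- trim_plane: small blue edge plane, 28 x 58 x 20 mm, loose on the bench beside the press; origin under its centre
- awl: awl with a wooden handle, 23 x 108 x 24 mm, loose on the bench beside the press; origin under its centre
- spool: wooden spool of brown thread, 40 mm across, 64 mm high, standing at the left back; origin under its centre
- folder: flat pale bone folder, 197 x 25 x 6 mm, lying at the left; origin under its centre
Not all that is in view belongs to the job. There is more than one size of the heel_lift; the one meant has the size given above.

How it is judged:
By the outcome, as a careful person would: the job done as asked, in the order asked, and still so for the second after the job is handed in, while the arm keeps its last pose, push and grip.
It also fails if it takes over 48 s, if anything falls off the work surface, if the arm or the gripper's body presses on something with over 40 N, if the wrist force passes 120 N, or if a joint passes its speed limit or range.

## Working session

There is one attempt and no reset: what is moved stays moved. The work goes in short steps, Python scripts to look and compute and a tool call to move; the robot and the scene stay as the last step left them, time stands still between calls to the robot, and variables do not carry over. Pictures are saved under pics/ and viewed, at most 10 in all, crops included, and the job is handed in when it is done.

Besides the shell and the picture viewer there is one more tool, called after "Request:" by a JSON object that holds its "op" and its "data", one argument or row to a line. send_rows: Moves the arm, as the interface text tells. Its arguments: {"type":"object","properties":{"commands":{"type":"string"},"grip_force":{"type":"number"}},"required":["commands"]}

```bash
mkdir -p pics
python3 - <<'E'
from station import env,cams
import cv2,numpy as np
for n in ["top","side"]:
    d=cams.get_image(n); cv2.imwrite(f"pics/{n}0.png",d["img"]); np.savez(f"{n}0.npz",**d)
    print(n,d["mtx"].tolist(),np.round(d["view"],3).tolist())
s=env.observe();print(s["time"],s["position"],s["orientation"],s["contact_force"],s["opening"])
E
```

```text
top [[471.5713487050087, 0.0, 315.670131895541], [0.0, 471.5713487050087, 198.27859748160083], [0.0, 0.0, 1.0]] [[0.012, -1.0, -0.012, 53.731], [-0.987, -0.01, -0.158, 580.012], [0.158, 0.013, -0.987, 1102.132], [0.0, 0.0, 0.0, 1.0]]
side [[453.2302350241686, 0.0, 317.8610183075344], [0.0, 453.2302350241686, 189.37235852533678], [0.0, 0.0, 1.0]] [[0.996, -0.087, -0.001, -566.248], [-0.039, -0.434, -0.9, 159.495], [0.078, 0.897, -0.436, 1022.798], [0.0, 0.0, 0.0, 1.0]]
0.1 [ 200.58086272 -591.28685843  230.45364432] [ 9.86681562e-01  1.62660985e-01  4.71788650e-05 -9.46866136e-04] [-0.38426196 -0.40749787 -1.43769945] 0.9959467748769449
```

View pics/top0.png

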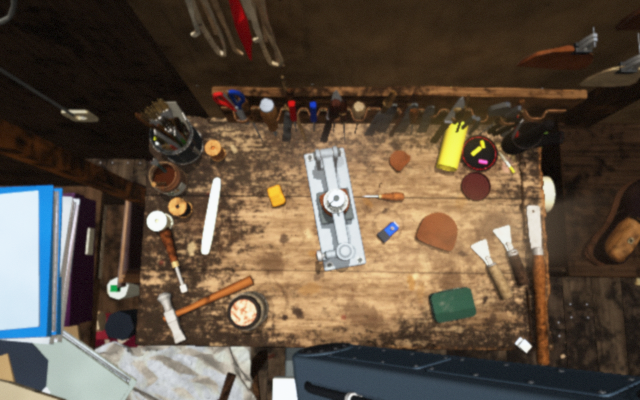

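View pics/side0.png

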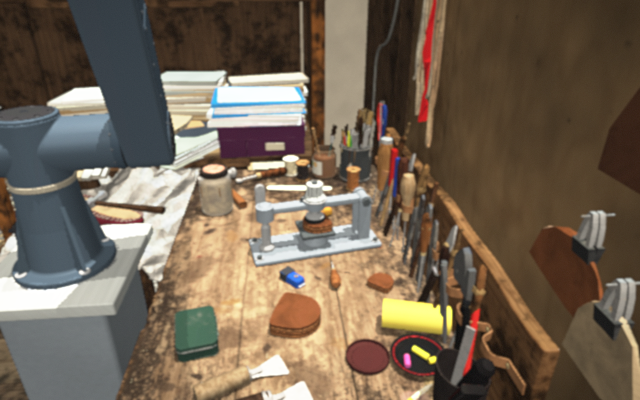

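The top view shows the press with its nose near (345,252), sleeve near (336,199), and bed corners (305,152), (341,147), (365,265), (330,270). I'll convert these to positions and enlarge the view.

```bash
cat > h.py <<'E'
import numpy as np,cv2
def ray(d,u,v,z):
    K,V=d["mtx"],d["view"];R,t=V[:3,:3],V[:3,3]
    c=-R.T@t; r=R.T@np.linalg.solve(K,[u,v,1.]); return c+r*(z-c[2])/r[2]
def cloud(d):
    K,V=d["mtx"],d["view"];D=d["depth"];v,u=np.indices(D.shape)
    P=np.stack([(u-K[0,2])/K[0,0]*D,(v-K[1,2])/K[1,1]*D,D],-1)
    W=(P-V[:3,3])@V[:3,:3]; W[D==0]=np.nan; return W
def proj(d,p):
    q=d["view"][:3,:3]@np.asarray(p,float)+d["view"][:3,3]; q=d["mtx"]@q; return q[:2]/q[2]
E
python3 - <<'E'
from h import *
d=dict(np.load("top0.npz"))
for n,u,v,z in [("hl",305,152,12),("hr",341,147,12),("nr",365,265,12),("nl",330,270,12),("sleeve",336,199,167),("nose",345,252,128),("tab",320,256,148)]:
    print(n,ray(d,u,v,z).round(1))
W=cloud(d)
m=(W[...,2]>100)&(W[...,2]<190)&(abs(W[...,1])<150)&(W[...,0]>350)&(W[...,0]<750)
for lo,hi in [(100,124),(124,132),(132,145),(145,160),(160,175)]:
    k=m&(W[...,2]>lo)&(W[...,2]<hi); print(lo,hi,k.sum(),np.median(W[k],0).round(1) if k.any() else "")
c=d["img"][135:285,280:390]; cv2.imwrite("pics/crop0.png",cv2.resize(c,None,fx=4,fy=4,interpolation=cv2.INTER_CUBIC))
E
```

```text
hl [704.   89.5  12. ]
hr [718.   -2.2  12. ]
nr [420.5 -62.1  12. ]
nl [407.4  23.5  12. ]
sleeve [559.   14.5 167. ]
nose [446.3  -7.3 128. ]
tab [436.1  48.  148. ]
100 124 1168 [589.2  16.  118.9]
124 132 289 [545.4   6.6 126.3]
132 145 86 [543.8  29.3 135.5]
145 160 86 [553.5  18.7 158.2]
160 175 197 [563.4  14.3 162.7]
```

View pics/crop0.png

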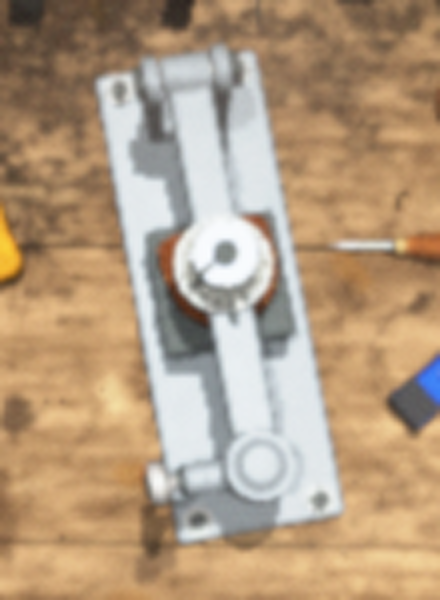

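The crop shows the sleeve's spindle at (226,250), with the long mark pointing down-left to (200,272). The pointer is at about (233,312), roughly 55–60° anticlockwise of the mark, which suggests setting 3. The tab is at (160,482) and the cup at (262,466). The press centre comes out at about (562,12) with yaw about 0.21. Next I'll move above the sleeve for a close look.

Request:
{"op": "send_rows", "data": {
  "commands": "36 60.4 4 -0.64 0;36 60.4 4 -0.64 0;36 60.4 4 -0.64 0;36 60.4 4 -0.64 0;36 60.4 4 -0.64 0;36 60.4 4 -0.64 0;36 60.4 4 -0.64 0;36 60.4 4 -0.64 0;36 60.4 4 -0.64 0;36 60.4 4 -0.64 0;36 60.4 4 -0.64 0;36 60.4 4 -0.64 0;36 60.4 4 -0.64 0;36 60.4 4 -0.64 0;36 60.4 4 -0.64 0;36 60.4 4 -0.64 0;36 60.4 4 -0.64 0;36 60.4 4 -0.64 0;36 60.4 4 -0.64 0;36 60.4 4 -0.64 0",
  "grip_force": 40
}}

```text
time: 1.77
position: [559.9, 12.1, 270.7]
orientation: [0.988, -0.156, -0.001, 0.0]
contact_force: [0.2, -0.5, 0.1]
opening: 1.0
grip_force: 0.0
```

```bash
cat > look.py <<'E'
from station import env,cams
from h import *
import sys
n=sys.argv[1]
d=cams.get_image("wrist"); np.savez(n+".npz",**d)
cv2.imwrite(f"pics/{n}.png",d["img"])
s=env.observe();print(s["time"],s["position"],s["orientation"],s["contact_force"],s["opening"])
W=cloud(d)
m=(np.abs(W[...,1])<150)&(W[...,0]>380)&(W[...,0]<750)
for lo,hi in [(104,124),(124,132),(140,150),(150,160),(160,164),(164,172)]:
    k=m&(W[...,2]>lo)&(W[...,2]<hi); print(lo,hi,k.sum(),np.median(W[k],0).round(1) if k.any() else "")
E
python3 look.py w1
```

```text
1.8167 [559.74801076  11.43361246 270.75118435] [ 9.87716193e-01 -1.56255843e-01 -8.83427543e-04  2.32298494e-04] [ 0.26402148 -0.33816005  0.47211866] 1.0005606473015813
104 124 6176 [612.   19.6 120.3]
124 132 2185 [584.5  17.3 126.1]
140 150 283 [445.4  48.1 145.6]
150 160 136 [576.6   8.1 156.3]
160 164 1161 [564.5  14.4 162.8]
164 172 310 [562.8  15.3 166.8]
```

View pics/w1.png

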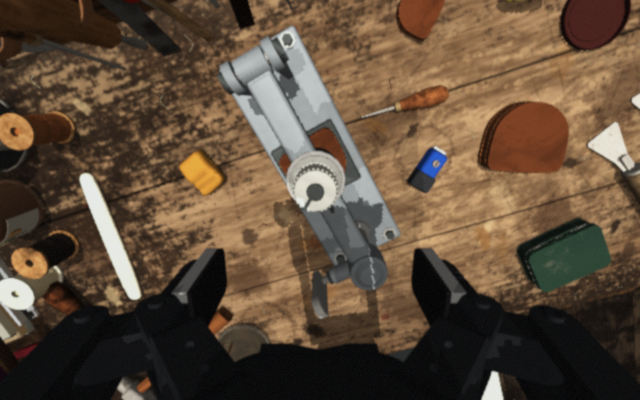

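The close view shows the spindle at (315,190), the mark running down-left to (303,207), the cup at (368,270) and the tab at (320,295). I'll measure the mark's angle and the press yaw.

Run:
```python
from h import *
d=dict(np.load("w1.npz")); W=cloud(d)
k=(W[...,2]>164)&(W[...,2]<172)&(np.hypot(W[...,0]-563,W[...,1]-14)<25)
k2=(W[...,2]>160)&(W[...,2]<165)&(np.hypot(W[...,0]-563,W[...,1]-14)<25)
a=W[k|k2]; c=(a.max(0)+a.min(0))/2; print("sleeve",c, a.max(0)-a.min(0))
b=W[k]; print("spindle",(b.max(0)+b.min(0))/2)
c=np.array([*((b.max(0)+b.min(0))/2)[:2]])
k=(W[...,2]>116)&(W[...,2]<124)&(abs(W[...,1]-10)<80)&(W[...,0]<700)&(W[...,0]>470)&(np.hypot(W[...,0]-c[0],W[...,1]-c[1])>32)
vx,vy,x0,y0=cv2.fitLine(W[k][:,:2].astype(np.float32),cv2.DIST_HUBER,0,.01,.01).ravel()
print("arm yaw",np.arctan2(vy,vx),"offset of spindle from line",(c-[x0,y0])@[-vy,vx])
k=(W[...,2]>124)&(W[...,2]<132)&(np.hypot(W[...,0]-448,W[...,1]+9)<30); q=W[k];print("cup",(q.max(0)+q.min(0))/2,q.max(0)-q.min(0))
k=(W[...,2]>136)&(W[...,2]<152)&(np.hypot(W[...,0]-438,W[...,1]-48)<30); q=W[k];print("tab",(q.max(0)+q.min(0))/2,q.max(0)-q.min(0),len(q))
g=cv2.cvtColor(d["img"],cv2.COLOR_BGR2GRAY)
for t in range(-180,180,10):
    s=[g[tuple(np.round(proj(d,[c[0]+r*np.cos(np.radians(t)),c[1]+r*np.sin(np.radians(t)),162])[::-1]).astype(int))] for r in (10,12,14,16)]
    print(t,int(np.mean(s)),end="; ")
im=cv2.resize(d["img"][140:310,260:410],None,fx=4,fy=3.5,interpolation=cv2.INTER_CUBIC);cv2.imwrite("pics/w1c.png",im[:590])
```

```text
sleeve [562.59699884  14.94320614 164.32672221] [37.25548824 37.6275397   8.64500345]
spindle [563.58276609  14.13822023 166.32683829]
arm yaw 0.19218609 offset of spindle from line -0.15843864398254234
cup [449.09898258  -5.63427486 126.97978886] [31.49731798 31.68197175  5.95214236]
tab [439.51469766  50.62968992 142.59388855] [23.04496084 11.79271984 13.13562043] 246
-180 200; -170 204; -160 214; -150 217; -140 214; -130 211; -120 211; -110 210; -100 217; -90 215; -80 219; -70 202; -60 214; -50 212; -40 203; -30 206; -20 211; -10 213; 0 213; 10 204; 20 204; 30 210; 40 216; 50 217; 60 217; 70 218; 80 216; 90 214; 100 215; 110 218; 120 208; 130 114; 140 138; 150 187; 160 184; 170 186;
```

View pics/w1c.png

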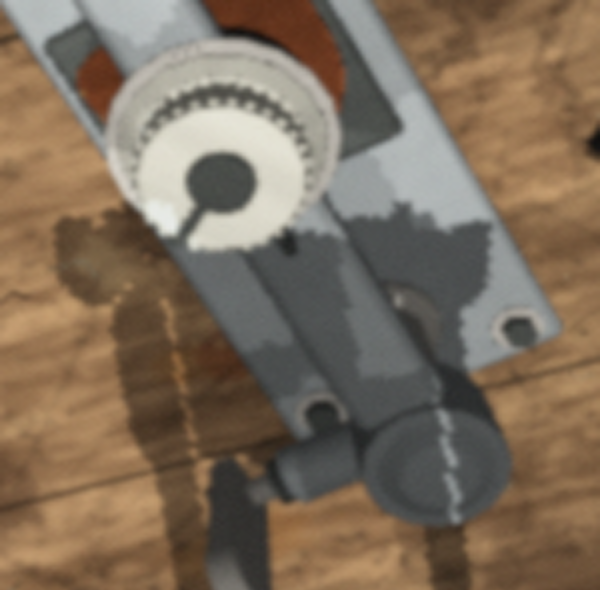

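The mark is at 133° world angle and the pointer at about 191°. That makes 58°, so setting 3, and I need to turn it +1.05 rad. The sleeve axis is at (563.3,14.5). I'll go down and grip.

Request:
{"op": "send_rows", "data": {
  "commands": "0.3 0.25 -4 0 0;0.3 0.25 -8 0 0;0.3 0.25 -11 0 0;0.3 0.25 -12.8 0 0;0.3 0.25 -13.8 0 0;0.3 0.25 -13.8 0 0;0.3 0.25 -13.8 0 0.4;0.3 0.25 -13.8 0 0.8;0.3 0.25 -13.8 0 1;0.3 0.25 -13.8 0 1;0.3 0.25 -13.8 0 1;0.3 0.25 -13.8 0 1;0.3 0.25 -13.8 0 1;0.3 0.25 -13.8 0 1",
  "grip_force": 50
}}

```text
time: 2.98
position: [564.4, 14.0, 135.0]
orientation: [0.988, -0.156, 0.001, 0.001]
contact_force: [-1.6, -1.7, 5.9]
opening: 0.402
grip_force: 49.4
```

Request:
{"op": "send_rows", "data": {
  "commands": "0 0 0 0.1 1;0 0 0 0.2 1;0 0 0 0.3 1;0 0 0 0.4 1;0 0 0 0.5 1;0 0 0 0.6 1;0 0 0 0.7 1;0 0 0 0.8 1;0 0 0 0.9 1;0 0 0 1.0 1;0 0 0 1.05 1;0 0 0 1.05 1;0 0 0 1.05 1;0 0 0 1.05 1"
}}

```text
time: 4.15
position: [563.9, 16.4, 135.0]
orientation: [0.933, 0.36, 0.001, -0.001]
contact_force: [-1.8, 5.1, 6.6]
opening: 0.41
grip_force: 49.8
```

Run:
```python
from station import env
s=env.observe();print(s["position"],s["orientation"],s["contact_force"],s["wrist_torque"],s["opening"])
```

```text
[563.8739481   16.42175151 135.02937027] [ 9.33004347e-01  3.59861895e-01  1.22688859e-03 -8.94376246e-04] [-1.76609051  5.06861902  6.57121274] [0.75076014 0.21346179 0.02563409] 0.40997755004739383
```

Request:
{"op": "send_rows", "data": {
  "commands": "0 0 0 0 0.6;0 0 0 0 0;0 0 0 0 0;0 0 0 0 0;0 0 0 0 0;0 0 1 0 0;0 0 4 0 0;0 0 8 -0.1 0;0 0 12 -0.2 0;0 0 14 -0.3 0;0 0 14 -0.4 0;0 0 14 -0.5 0;0 0 14 -0.546 0;0 0 14 -0.546 0;0 0 14 -0.546 0"
}}

```text
time: 5.4
position: [563.6, 14.5, 273.8]
orientation: [0.995, 0.096, 0.0, 0.0]
contact_force: [0.3, -0.2, -0.6]
opening: 1.002
grip_force: 0.0
```

```bash
python3 look.py w2
python3 - <<'E'
from h import *
d=dict(np.load("w2.npz")); W=cloud(d)
k=(W[...,2]>164)&(W[...,2]<172)&(np.hypot(W[...,0]-563,W[...,1]-14)<25);b=W[k];c=((b.max(0)+b.min(0))/2)[:2];print("spindle",c)
g=cv2.cvtColor(d["img"],cv2.COLOR_BGR2GRAY)
for t in range(90,270,4):
    s=[g[tuple(np.round(proj(d,[c[0]+r*np.cos(np.radians(t)),c[1]+r*np.sin(np.radians(t)),162])[::-1]).astype(int))] for r in (10,12,14,16)]
    print(t,int(np.mean(s)),end="; ")
k=(W[...,2]>124)&(W[...,2]<132)&(np.hypot(W[...,0]-448,W[...,1]+9)<30); q=W[k];print("cup",(q.max(0)+q.min(0))/2,q.max(0)-q.min(0))
k=(W[...,2]>136)&(W[...,2]<152)&(np.hypot(W[...,0]-438,W[...,1]-48)<30); q=W[k];print("tab",(q.max(0)+q.min(0))/2,q.max(0)-q.min(0),len(q))
u,v=proj(d,[520,12,140]).astype(int);print(u,v)
im=d["img"][max(0,v-100):v+100,max(0,u-120):u+120];cv2.imwrite("pics/w2c.png",cv2.resize(im,None,fx=3,fy=3,interpolation=cv2.INTER_CUBIC))
E
```

```text
5.45 [563.5981139   14.51469529 273.58384959] [9.95400973e-01 9.57961392e-02 5.60055587e-05 2.03160128e-05] [ 0.27851829  0.4803031  -0.20583823] 0.9985820378529596
104 124 5843 [614.5  21.4 120.4]
124 132 2113 [585.9  21.7 126. ]
140 150 278 [445.7  48.9 145.8]
150 160 141 [577.5  19.3 156.8]
160 164 1112 [564.4  15.5 162.8]
164 172 306 [562.8  15.2 166.7]
spindle [561.22392717  15.72038423]
90 206; 94 208; 98 208; 102 211; 106 208; 110 207; 114 207; 118 210; 122 208; 126 207; 130 204; 134 203; 138 204; 142 202; 146 201; 150 195; 154 194; 158 185; 162 179; 166 183; 170 173; 174 172; 178 174; 182 161; 186 141; 190 94; 194 74; 198 95; 202 151; 206 195; 210 207; 214 207; 218 208; 222 209; 226 208; 230 210; 234 211; 238 211; 242 211; 246 212; 250 213; 254 212; 258 214; 262 214; 266 216; cup [450.55156238  -5.16738249 126.8316237 ] [28.69123252 29.37514062  5.61716954]
tab [440.17332149  51.03066976 142.81173161] [22.58807007 12.36819445 13.57056065] 233
312 229
```

View pics/w2c.png

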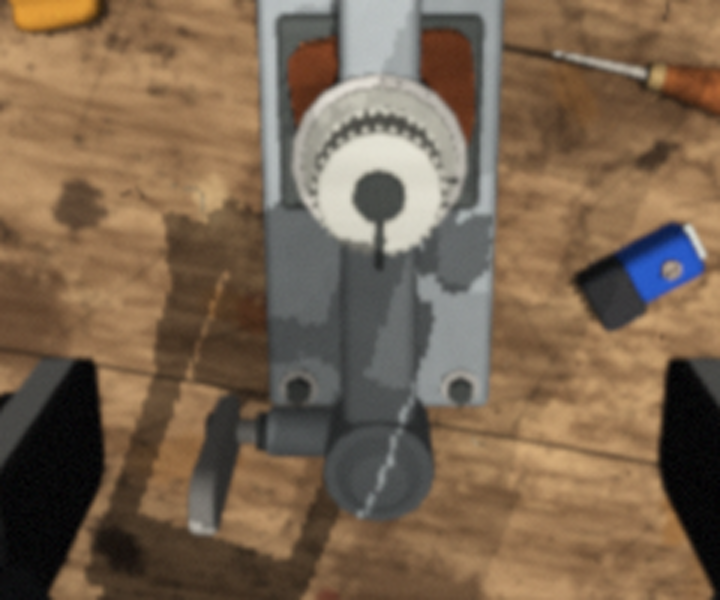

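The long mark now meets the pointer, so the sleeve is at zero, and the hand is aligned with the press. The tab is at about (439.5, 50.3) with its top at 148. I'll move over it with the fingers partly open, so the inner finger fits between tab and cup.

Request:
{"op": "send_rows", "data": {
  "commands": "-4 1.2 0 0 0.65;-8 2.4 0 0 0.65;-11 3.2 0 0 0.65;-12.4 3.6 0 0 0.65;-12.4 3.6 -3 0 0.65;-12.4 3.6 -5 0 0.65;-12.4 3.6 -7 0 0.65;-12.4 3.6 -8.5 0 0.65;-12.4 3.6 -8.5 0 0.65;-12.4 3.6 -8.5 0 0.65"
}}

```text
time: 6.28
position: [439.3, 50.6, 188.0]
orientation: [0.995, 0.096, -0.001, -0.0]
contact_force: [0.5, 0.6, 0.6]
opening: 0.35
grip_force: 0.0
```

```bash
python3 look.py w3
python3 - <<'E'
from h import *
d=dict(np.load("w3.npz")); W=cloud(d)
k=(W[...,2]>136)&(W[...,2]<152)&(np.hypot(W[...,0]-438,W[...,1]-48)<30); q=W[k];print("tab",(q.max(0)+q.min(0))/2,q.max(0)-q.min(0),len(q))
E
```

```text
6.3333 [440.12636212  50.50451454 188.70029821] [9.95432892e-01 9.54637037e-02 1.91456992e-04 5.54658738e-05] [-0.02886349 -0.15089297  0.36070198] 0.34770473983952827
104 124 5834 [492.3   5.1 120.5]
124 132 2698 [535.9   4.6 126.8]
140 150 805 [447.9  47.8 146.1]
150 160 457 [549.1  26.8 156.2]
160 164 2417 [555.   15.6 162.8]
164 172 969 [559.7  15.  166.6]
tab [439.24507825  51.10096356 142.87130554] [22.89998165 11.86209895 13.61885832] 494
```

View pics/w3.png

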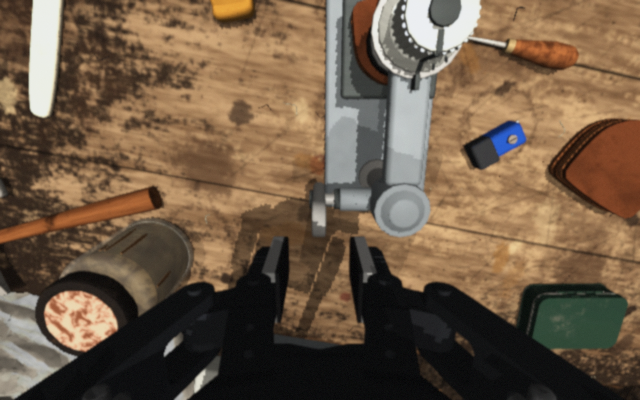

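The fingers, at columns 280 and 360, straddle the tab at column 318. Going down and closing.

Request:
{"op": "send_rows", "data": {
  "commands": "0 0 -3 0 0.65;0 0 -5 0 0.65;0 0 -6.3 0 0.65;0 0 -7.3 0 0.65;0 0 -7.3 0 0.65;0 0 -7.3 0 0.8;0 0 -7.3 0 1;0 0 -7.3 0 1;0 0 -7.3 0 1;0 0 -7.3 0 1;0 0 -7.3 0 1",
  "grip_force": 60
}}

```text
time: 7.25
position: [440.6, 50.9, 116.3]
orientation: [0.995, 0.095, 0.001, -0.0]
contact_force: [0.2, 4.1, 7.5]
opening: 0.095
grip_force: 60.8
```

Request:
{"op": "send_rows", "data": {
  "commands": "-0.05 0.25 0 0 1;-0.1 0.5 0 0 1;-0.15 0.75 0 0 1;-0.2 1.0 0 0 1;-0.2 1.0 0 0 1;-0.2 1.0 0 0 1"
}}

```text
time: 7.75
position: [439.2, 58.8, 116.2]
orientation: [0.995, 0.096, 0.002, 0.002]
contact_force: [0.3, -7.4, 6.0]
opening: 0.091
grip_force: 60.7
```

The −7.4 N side force fits the spring at about 7 mm of travel. I'll pull a little more and lift along the arc.

Request:
{"op": "send_rows", "data": {
  "commands": "-0.03 0.2 0 0 1;-0.03 0.2 0 0 1;0.1 0.2 1.1 0 1;0.2 0.25 1.7 0 1;0.3 0.26 2.3 0 1;0.3 0.26 2.3 0 1;0.3 0.26 2.3 0 1"
}}

```text
time: 8.33
position: [441.6, 61.1, 138.3]
orientation: [0.995, 0.096, 0.0, 0.002]
contact_force: [2.8, -9.2, -5.7]
opening: 0.096
grip_force: 59.2
```

The arm is free and lifting, with −5.7 N vertical. Continuing along the arc.

Request:
{"op": "send_rows", "data": {
  "commands": "0.25 0.05 1.1 0 1;0.55 0.1 2.2 0 1;0.9 0.17 3.3 0 1;1.3 0.25 4.4 0 1;1.8 0.34 5.5 0 1;2.3 0.44 6.5 0 1;2.85 0.55 7.5 0 1;3.5 0.67 8.5 0 1;4.1 0.8 9.4 0 1;4.5 0.88 10 0 1;4.5 0.88 10 0 1;4.5 0.88 10 0 1;4.5 0.88 10 0 1"
}}

```text
time: 9.42
position: [485.0, 69.1, 237.5]
orientation: [0.995, 0.096, -0.001, 0.003]
contact_force: [0.7, -9.4, -3.7]
opening: 0.093
grip_force: 58.9
```

```bash
python3 look.py w4
python3 - <<'E'
from station import env,cams
from h import *
d=cams.get_image("side"); a=d["img"][130:330,200:440]; cv2.imwrite("pics/s4.png",cv2.resize(a,None,fx=3,fy=3,interpolation=cv2.INTER_CUBIC))
W=cloud(d); n=np.array([450.4,-7.5]);x=np.array([.982,.189])
h=np.array([563.2,14.5])+115*x
A=(W[...,:2]-h)@x; B=(W[...,:2]-h)@[-.189,.982]
for lo in range(-240,0,20):
    k=(A>lo)&(A<lo+20)&(abs(B)<16)&(W[...,2]>60); print(lo,k.sum(),np.nanpercentile(W[k][:,2],[5,50,95]).round() if k.any() else "")
E
```

```text
9.4667 [484.96437473  69.06646116 237.48536508] [ 0.99540115  0.09573967 -0.00145148  0.00289151] [ 0.12062819 -8.96918367 -3.97866419] 0.09240555445459546
104 124 567 [452.4  -4.  110.6]
124 132 0 
140 150 259 [567.8  38.  147. ]
150 160 1147 [560.4  32.1 155.4]
160 164 238 [554.2  25.9 161.1]
164 172 37 [574.   40.1 169.4]
-240 192 [ 63.  97. 228.]
-220 278 [228. 508. 537.]
-200 443 [223. 505. 537.]
-180 363 [210. 509. 537.]
-160 158 [ 65. 205. 534.]
-140 229 [ 69. 160. 203.]
-120 224 [ 69. 163. 203.]
-100 178 [ 69. 204. 222.]
-80 150 [143. 164. 219.]
-60 91 [129. 144. 155.]
-40 79 [120. 132. 142.]
-20 71 [ 74. 123. 128.]
```

View pics/s4.png

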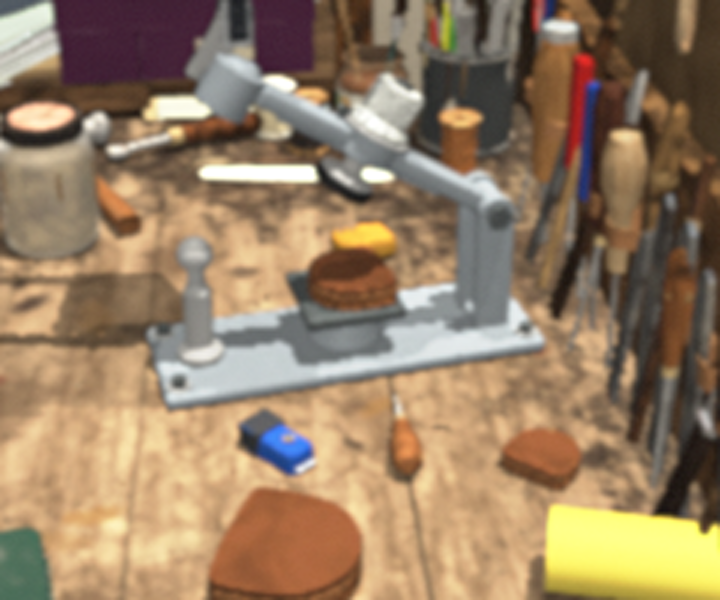

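View pics/w4.png

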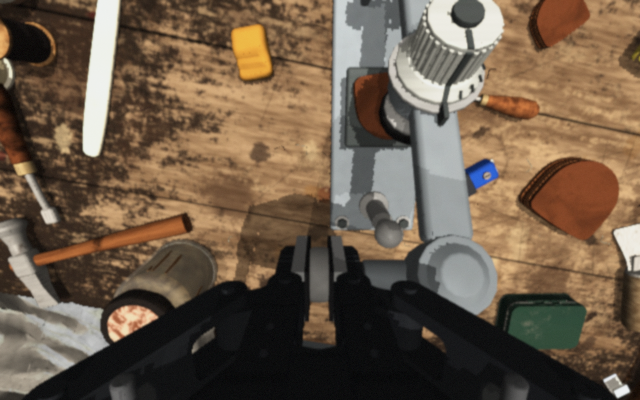

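The arm stands raised and its tab has come up about 121 mm, which puts the nose about 12 cm up. The tab is held between the pads, the heel lift lies on its anvil, and the sleeve mark is still at the pointer. Handing in.

```bash
python3 -c "
from station import env
print(env.job_done())"
```

```text
the job is handed in; nothing more can be done
None
```

I turned the sleeve back to zero, pulled the latch out and handed the job in with the arm held about 12 cm up; the heel lift is still on its anvil, nothing else was touched, and no verdict was returned.

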